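# Fill the gap in the chisel case, shut it and hasp it

### The job

Lay the spare cold chisel from the bench into the one empty cell of the chisel case, like the others. Then shut the lid fully, and after that swing the hasp right down over the staple on the front of the case until it lies flat. Leave the stored chisels in their cells and do not knock the other things on the bench about.

Things in the scene. Friction and masses are not known exactly. Their poses are not given: they have to be found in the camera images.
- case: dark steel chisel case fixed to the bench, 220 (x) x 290 (y) x 100 tall without lid, walls 5. Origin: middle of its underside. +x points away from the robot to the lid's hinge side; its -x face (front, with the staple) faces the robot. Inside, two wooden battens run along y, 16 thick, at x = -45 and +45; their notches make four cells. Between the battens is free room for fingers, 74 along x
- cell0 (a point): middle of a cell, 90 to the case's -y side, at the notch floor 70 above the bench: here comes the middle of a chisel's underside. Notches are 31 wide, 14 deep; a chisel lies along the case's x across both battens, either way round, one to a cell. One cell, which varies, has no chisel near this point. Axes as the case
- cell1 (a point): middle of a cell, 30 to the case's -y side, at the notch floor 70 above the bench: here comes the middle of a chisel's underside. Notches are 31 wide, 14 deep; a chisel lies along the case's x across both battens, either way round, one to a cell. One cell, which varies, has no chisel near this point. Axes as the case
- cell2 (a point): middle of a cell, 30 to the case's +y side, at the notch floor 70 above the bench: here comes the middle of a chisel's underside. Notches are 31 wide, 14 deep; a chisel lies along the case's x across both battens, either way round, one to a cell. One cell, which varies, has no chisel near this point. Axes as the case
- cell3 (a point): middle of a cell, 90 to the case's +y side, at the notch floor 70 above the bench: here comes the middle of a chisel's underside. Notches are 31 wide, 14 deep; a chisel lies along the case's x across both battens, either way round, one to a cell. One cell, which varies, has no chisel near this point. Axes as the case
- staple (a point): steel lug on the front face of the case at its y = 0, 7 wide, 16 tall, standing 14 out of the face; this point is the middle of its outer end, 66 above the bench. It comes through the hasp's slot and then stands about 6 proud of the strap
- spare: the spare cold chisel, loose on the bench to the right of the case (the robot's right, -y): plain steel bar 22 x 22 with a short flattened blade at +x and a round striking head at -x, 145 long overall (from x = -72 to +73), about 0.4 kg (varies). Origin at the middle of its underside; x along the chisel, z up
- chisel_a: cold chisel already stored in the case, same shape and size as the spare, resting in one of the four cells, its top 92 above the bench. Origin at the middle of its underside; x along the chisel
- chisel_b: cold chisel already stored in the case, same shape and size as the spare, resting in one of the four cells, its top 92 above the bench. Origin at the middle of its underside; x along the chisel
- chisel_c: cold chisel already stored in the case, same shape and size as the spare, resting in one of the four cells, its top 92 above the bench. Origin at the middle of its underside; x along the chisel
- lid (a joint): lid angle in rad: 0 shut, grows as it opens, stop at 1.0. Starts half open at 0.91 to 0.99 and overhangs the cells: its near edge is then 10 to 26 nearer the robot than the case's middle and 275 to 290 above the bench, so reach the cells tilted, from the robot's side, under that edge. Stiff hinge: the lid stays where it is left; about 2 to 6 N near its near edge push it shut
- lid_hinge (a point): middle of the lid's hinge axis, on the far top rim of the case (x = +110, z = 100 in the case frame); the axis is the case's y. The lid is a flat steel plate 222 (from the hinge to the near edge) x 294 x 8; its underside passes through the axis. The point turns with the lid: z is the lid's outer normal, up when shut
- lid_push_right (a point): point on the lid's outer (top) face, 190 from the hinge, 32 from the near edge, 90 to the case's -y side, clear of the hasp: a good place to push the lid shut. Turns with the lid
- lid_push_left (a point): the same as lid_push_right, 90 to the case's +y side
- hasp (a joint): hasp angle in rad relative to the lid: 0 flat down the front of the case over the staple (with the lid shut), pi/2 straight out to the robot, pi straight up; stop at 2.7. Starts at 1.9 to 2.4, so with the lid shut it leans up and out to the robot. Stiff pin: it stays where it is left; about 2 to 3 N on the tab move it
- hasp_pin (a point): middle of the hasp's pin at the lid's near edge, y = 0 in the case frame; with the lid shut at x = -116, z = 103 in the case frame. The pin's axis is the case's y; the middle plane of the strap passes through it
- hasp_tab (a point): point on the outer face of the hasp's end tab, 59 from the pin. Steel strap 70 long from the pin, 36 wide, 4 thick; slot 16 wide from 26 to 48, tab from 48 to 71 from the pin. The outer face looks to the robot when hasped, up or back when raised: push on it. The point turns with the hasp: -x is the outer normal, -z runs from pin to tab
- hammer: hammer lying on the bench, about 280 long. Not part of the job. Origin at its underside
- brush: wire brush lying on the bench, about 200 long. Not part of the job. Origin at its underside
- drift: short round steel pin lying on the bench, 16 diameter, 100 long: not a chisel. Not part of the job. Origin at its underside
- file: flat file with a wooden handle, 190 long, lying on the bench. Not part of the job. Origin at its underside
- flux: white lidded jar, 70 diameter, 100 tall. Not part of the job. Origin at its underside
- mug: white mug, 84 diameter, 95 tall, handle at its +y side. Not part of the job. Origin at its underside
- tongs: smith's tongs lying flat, about 320 long. Not part of the job. Origin at its underside

How it is judged:
By the outcome, as a careful person would: the job done as asked, in the order asked, and still so for the second after the job is handed in, with the robot touching nothing.
It also fails if it takes over 72 s, if anything falls off the work surface, if the arm or the gripper's body presses on something with over 40 N, if the wrist force passes 120 N, or if a joint passes its speed limit or range.

### The arm

A 6-joint arm with a two-finger parallel gripper is mounted at the origin on the work surface. World frame = base frame: x ahead of the robot, y to its left, z up, the work surface at z = 0. Lengths are in m, angles in rad, forces in N, time in s.
With the tool pointing down it reaches from about 0.275 to 0.775 m from the base axis. Payload 14.6 kg.
Tool frame: the origin (TCP) lies midway between the tips of the shut fingers; the grasp point (between the pads) lies 19 mm behind it; z points along the fingers, y is the line along which they close (so a half turn about z gives the same grasp; the last joint's range is limited). The gripper opens to 85 mm and grips with 20 to 120 N. Pads are 22 mm wide; open, the fingers measure 114 mm over their backs; the gripper's body (76 mm by 85 mm) begins 54 mm behind the grasp point. The pads swing forward as they close: fully open they stand 13 mm farther back than shut.
Start: joints at [-1.388, 0.263, -0.048, 1.259, 0, 1.415], TCP at [0.174, -0.495, 0.231] pointing down, gripper open.
Joint ranges: [-2.65, 2.65], [-0.89, 1.7], [-1.18, 1.37], [-2.13, 2.11], [-1.35, 1.29], [-3.14, 3.14]. Speed limits (rad/s): [1.89, 1.89, 2.57, 2.79, 3.14, 3.14].

### API

Orientations are given as a rotation vector (axis times angle).
In Python, from workcell import * gives the robot as it stands. Calls block until the motion is done:
- goto(position, orientation): joint-space move of the TCP to a pose.
- movel(position, rot=None, feed=0.15): straight line of the TCP; rot=None keeps the orientation; feed is the mean speed in m/s.
- set_joints(angles): joint-space move.
- gripper_open() and close_gripper(grasp_force=None): open the fingers fully, or close them until they stop; grasp_force is the grip in N (None keeps the last).
- pause(seconds).
- ik(position, orientation): joint angles nearest the present ones, or None.
- snapshot(name): name is "scene" or "top" or "wrist"; returns the picture (480x640x3 uint8, red, green, blue); there is no depth.
- camera_model(name): a dict with "K" (3x3 intrinsics, pixels), "k1" (the pictures are not rectified: a ray, as slopes to the right and down, at radius r is drawn at 1 + k1 r^2 times it, then the intrinsics apply), "eye" and "orientation" of the camera in the world. Camera axes: x right, y down, z forward; pixel columns grow to the right and rows downward; lengths in m; the calibration is good to about 2 mm. A picture is of the moment at which its call begins: read the wrist's pose just before it. camera_model takes no time and is no camera call; for the wrist camera it gives the pose at the moment of the call.
A pose or a line that the arm cannot do raises Unreachable and nothing moves.
- job_done(): hands the job in; it is judged then, once.
Trained networks look in the newest picture that a camera, given by its name, has taken for a name from the list of things; names that differ only in an ending like _2 or _b are one class to them, and where a whole thing is asked for, a point or a joint stands for the part that bears it (a point fixed in the world has none). Each returns a list of dicts, best first, with "conf" (0 to 1); they miss things now and then, are a little off and sometimes report something else, mostly with a low value. They report only what shows in the picture. A call takes as long as a camera call.
- boxes_of(camera, thing): "box" ([left, top, width, height] in pixels, round what is visible of it).
- regions_of(camera, thing): "mask" (480x640 bool, what is visible of it) and "box" ([left, top, width, height] in pixels, round what is visible of it).
Readings, each from a call of its own:
- current_time_s(): time.
- current_joint_pos(): joint angles.
- current_joint_vel(): joint speeds.
- current_tau(): joint torques, N m.
- current_tool_pos(): TCP position.
- current_ee_rot(): TCP orientation.
- current_force(): force on the tool from outside, world axes, zero at the start.
- current_ft_torque(): the same for the moment, N m.
- current_finger_gap(): finger opening in m.
- current_gripper_force(): force on a finger pad.
Only numpy, scipy, OpenCV 4.12 (cv2) and the standard library are available. Lean on these libraries where they do the work, as an engineer would, in place of code of your own. Each camera call takes 0.05 s, during which the arm holds its last target. There are 200 camera calls.

## Working session

There is one attempt and no reset: what is moved stays moved. The work goes in short steps, each a Python script; the robot and the scene stay as the last script left them, time stands still between calls to the robot, and variables do not carry over. Pictures are saved under pics/ and viewed, at most 10 in all, crops included, and the job is handed in when it is done.

```bash
ls; mkdir -p pics; python3 - <<'E'
from workcell import *
import cv2,numpy as np
for n in ["scene","top"]:
    im=snapshot(n); cv2.imwrite(f"pics/{n}0.png",im[:,:,::-1])
    m=camera_model(n); print(n,m)
    for t in ["spare","case","lid_hinge","hasp_pin","staple"]:
        try: print(t,[(r["box"],round(r["conf"],2)) for r in boxes_of(n,t)])
        except Exception as e: print(t,e)
print(current_time_s())
E
```

```text
pics
workcell.py
scene {'K': array([[489.31201154,   0.        , 312.39568993],
       [  0.        , 489.31201154, 236.00406551],
       [  0.        ,   0.        ,   1.        ]]), 'k1': -0.1172046885736011, 'eye': array([ 0.45326762, -0.56168127,  1.28273905]), 'orientation': array([-2.6781337 ,  0.2282839 , -0.06959223])}
spare [([327.3, 142.9, 4.9, 23.1], 0.74), ([307.8, 339.2, 51.8, 30.4], 0.55)]
case [([295.2, 115.3, 92.0, 148.4], 0.84)]
lid_hinge [([325.9, 115.8, 60.3, 126.0], 0.78), ([326.2, 139.4, 5.9, 30.1], 0.34)]
hasp_pin [([327.8, 148.2, 5.6, 20.1], 0.49)]
staple [([294.4, 114.2, 90.5, 149.2], 0.84)]
top {'K': array([[601.4630653 ,   0.        , 309.97959784],
       [  0.        , 601.4630653 , 243.18304116],
       [  0.        ,   0.        ,   1.        ]]), 'k1': 0.044175240453933444, 'eye': array([0.37399163, 0.0454478 , 1.72786829]), 'orientation': array([-2.16086534,  2.17025618, -0.16008996])}
spare [([403.4, 230.3, 23.2, 46.6], 0.6)]
case [([209.5, 174.4, 124.2, 91.1], 0.62)]
lid_hinge [([209.8, 174.1, 117.6, 45.6], 0.57)]
hasp_pin []
staple [([208.3, 173.5, 117.5, 93.2], 0.95), ([257.3, 213.2, 18.2, 6.3], 0.74)]
0.6
```

```bash
python3 - <<'E'
import cv2
a=cv2.imread("pics/scene0.png")[100:400,200:520];cv2.imwrite("pics/s1.png",cv2.resize(a,(640,600),interpolation=cv2.INTER_CUBIC))
a=cv2.imread("pics/top0.png")[130:330,190:456];cv2.imwrite("pics/t1.png",cv2.resize(a,None,fx=3,fy=3,interpolation=cv2.INTER_CUBIC))
E
```

```text
(no output)
```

View pics/s1.png

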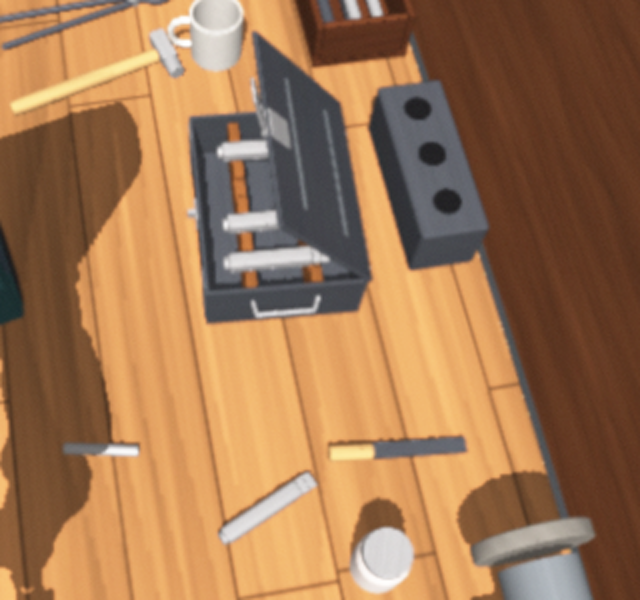

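View pics/t1.png

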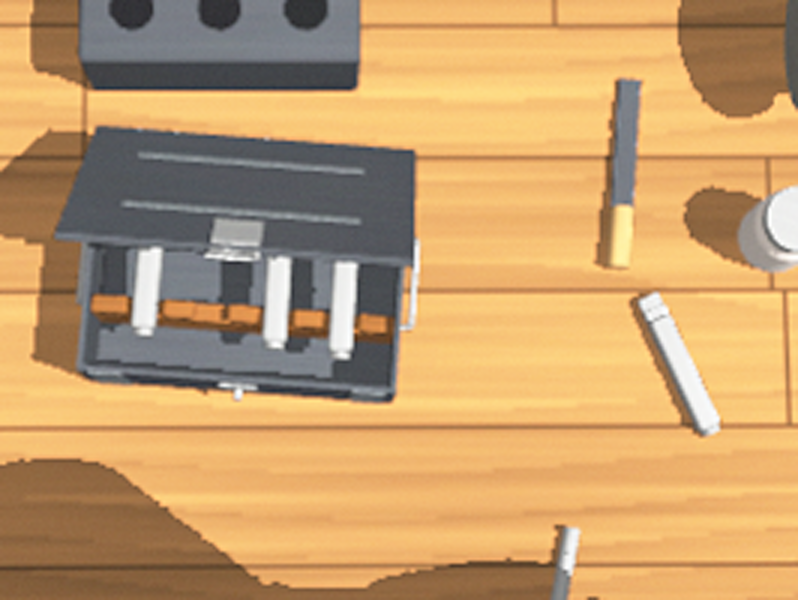

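The scene crop shows chisels at rows 150, 220 and 260, with the gap between 150 and 220, so cell2 is empty. The top crop agrees. The spare lies right of the case, with its head at scene pixel (313,367) and its blade at (354,340). Next I'll make coarse poses, then take a wrist close-up.

```bash
cat > h.py <<'E'
from workcell import *
import cv2,numpy as np
from scipy.spatial.transform import Rotation as R
from scipy.optimize import least_squares
def proj(m,P):
    p=R.from_rotvec(m["orientation"]).inv().apply(np.atleast_2d(P)-m["eye"]); s=p[:,:2]/p[:,2:]
    s=s*(1+m["k1"]*(s**2).sum(1,keepdims=True)); K=m["K"]
    return s*[K[0,0],K[1,1]]+K[:2,2]
def unproj(m,uv,z):
    K=m["K"]; d=(np.atleast_2d(uv)-K[:2,2])/[K[0,0],K[1,1]]; s=d.copy()
    for _ in range(20): s=d/(1+m["k1"]*(s**2).sum(1,keepdims=True))
    r=R.from_rotvec(m["orientation"]).apply(np.c_[s,np.ones(len(s))])
    return m["eye"]+r*((z-m["eye"][2])/r[:,2])[:,None]
def Tz(p): # p=(x,y,yaw[,z])
    r=R.from_euler("z",p[2]); return lambda P: r.apply(P)+[p[0],p[1],0]
def fit(obs,p0): # obs: list (cam, uv, P local)
    f=lambda p: np.concatenate([(proj(m,Tz(p)(P))[0]-uv)/w for m,uv,P,w in obs])
    s=least_squares(f,p0,loss="soft_l1"); return s.x,f(s.x)
def rotm(z,y): # tool orientation from z axis, and approx y
    z=np.array(z,float)/np.linalg.norm(z); y=np.array(y,float); y-=y@z*z; y/=np.linalg.norm(y)
    return R.from_matrix(np.c_[np.cross(y,z),y,z]).as_rotvec()
E
python3 - <<'E'
from h import *
s=camera_model("scene");t=camera_model("top")
c=lambda u,v:np.array([u/2+200,v/2+100]); d=lambda u,v:np.array([u/3+190,v/3+130])
o=[(s,c(190,118),[-.11,.145,.1],1),(s,c(207,293),[-.11,-.145,.1],1),(s,c(368,278),[.11,-.145,.1],1),
(t,d(83,373),[-.11,.145,.1],1),(t,d(395,398),[-.11,-.145,.1],1),(t,d(238,396),[-.124,0,.066],1),(s,c(191,213),[-.124,0,.066],1)]
p,r=fit(o,[.5,.05,0]);print("case",p,r.round(1))
o=[(s,c(228,536),[-.072,0,.011],1),(s,c(308,480),[.073,0,.011],1),(t,d(709,430),[-.072,0,.011],1),(t,d(649,297),[.073,0,.011],1)]
q,r=fit(o,[.4,-.35,.4]);print("spare",q,r.round(1))
w=camera_model("wrist");print(w,current_tool_pos(),current_ee_rot())
im=snapshot("wrist");cv2.imwrite("pics/w0.png",im[:,:,::-1])
print(proj(w,Tz(q)([[-.072,0,.011],[.073,0,.011]])))
E
```

```text
case [ 0.65637141  0.11523239 -0.06691956] [-1.4 -1.2 -0.3  0.8  0.6  0.8 -2.2 -1.7  0.5 -3.3 -0.2  0.3 -2.   0.3]
spare [ 0.56909775 -0.2969799   0.39368629] [-4.4  0.9  2.  -0.6  0.2  0.7 -0.4 -1.1]
{'K': array([[431.547252  ,   0.        , 314.48816237],
       [  0.        , 431.547252  , 238.57294637],
       [  0.        ,   0.        ,   1.        ]]), 'k1': 0.030822039012177293, 'eye': array([ 0.23804288, -0.47342957,  0.37388465]), 'orientation': array([ 2.37517453, -1.68258107, -0.22868395])} [ 0.17399789 -0.4953423   0.2312642 ] [-3.09686843e+00 -5.28088941e-01 -3.57214278e-05]
[[ 224.20896467 -418.37499996]
 [ 181.85008338 -902.77138487]]
```

```bash
python3 - <<'E'
from h import *
C=np.array([.656,.115,-.067]);S=np.array([.569,-.297,.394])
w=camera_model("wrist");rt=R.from_rotvec(current_ee_rot())
off=rt.inv().apply(w["eye"]-current_tool_pos());ro=rt.inv()*R.from_rotvec(w["orientation"])
print("off",off,ro.as_matrix().round(3))
np.savez("cam.npz",off=off,ro=ro.as_rotvec())
def pose(p,loc,a,flip=1):
    r=R.from_euler("z",p[2]);s,c=np.sin(a),np.cos(a)
    return Tz(p)(np.array([loc]))[0],rotm(r.apply([s,0,-c]),r.apply([0,flip,0]))
def cam(P,o):
    m=dict(w);rr=R.from_rotvec(o);m["eye"]=P+rr.apply(off);m["orientation"]=(rr*ro).as_rotvec();return m
cc=np.array([[-.11,.145,.1],[-.11,-.145,.1],[-.11,.145,0],[-.11,-.145,0],[-.124,0,.066],[-.072,.03,.092],[-.116+.1,0,.29]])
cs=np.array([[-.072,0,.011],[.073,0,.011]])
for loc in ([-.15,0,.25],[-.2,0,.25],[-.2,0,.3]):
  for a in (.1,.3,.52):
   for f in (1,-1):
    P,o=pose(C,loc,a,f);print("case",loc,a,f,ik(P,o) is not None,proj(cam(P,o),Tz(C)(cc)).round().astype(int).tolist())
for loc in ([-.08,0,.15],):
   for f in (1,-1):
    P,o=pose(S,loc,.52,f);print("spare",loc,f,ik(P,o),proj(cam(P,o),Tz(S)(cs)).round().tolist())
for loc in ([0,.03,.092],[-.09,.03,.25],[-.1,.03,.17]):
    P,o=pose(C,loc,.52,1);print("place",ik(P,o))
E
```

```text
off [ 0.06770734  0.00057364 -0.14259546] [[ 0.    -0.963 -0.268]
 [ 1.     0.     0.001]
 [-0.001 -0.268  0.963]]
case [-0.15, 0, 0.25] 0.1 1 True [[516, 252], [110, 252], [469, 210], [157, 210], [313, 219], [352, 294], [312, 682]]
case [-0.15, 0, 0.25] 0.1 -1 True [[100, 183], [526, 183], [154, 178], [472, 178], [313, 200], [270, 127], [311, -232]]
case [-0.15, 0, 0.25] 0.3 1 True [[521, 209], [105, 209], [476, 155], [151, 155], [313, 171], [352, 248], [313, 604]]
case [-0.15, 0, 0.25] 0.3 -1 True [[108, 226], [519, 226], [159, 232], [468, 232], [313, 246], [272, 175], [312, -162]]
case [-0.15, 0, 0.25] 0.52 1 True [[531, 161], [95, 161], [489, 90], [138, 90], [313, 116], [353, 198], [313, 532]]
case [-0.15, 0, 0.25] 0.52 -1 True [[110, 274], [516, 274], [159, 291], [468, 291], [313, 298], [274, 226], [312, -92]]
case [-0.2, 0, 0.25] 0.1 1 True [[505, 313], [121, 313], [463, 259], [164, 259], [313, 276], [350, 349], [313, 755]]
case [-0.2, 0, 0.25] 0.1 -1 True [[93, 106], [533, 106], [150, 121], [476, 121], [313, 133], [268, 49], [311, -583]]
case [-0.2, 0, 0.25] 0.3 1 True [[504, 
[... 941 characters left out ...]
176], [139, 176], [460, 114], [167, 114], [313, 139], [346, 204], [313, 460]]
case [-0.2, 0, 0.3] 0.52 -1 True [[144, 226], [483, 226], [179, 251], [447, 251], [313, 250], [280, 188], [313, -71]]
spare [-0.08, 0, 0.15] 1 [-0.96398914  0.30873112 -0.32343003  0.81829183  0.50713113 -1.32676779] [[313.0, 128.0], [313.0, 281.0]]
spare [-0.08, 0, 0.15] -1 [-0.96398914  0.30873112 -0.32343003  0.81829183  0.50713113  1.81482486] [[313.0, 318.0], [313.0, 124.0]]
place [ 0.13934274  0.3272965  -0.53921666  0.19347826 -0.10197826  0.17969423]
place [ 0.18061719  0.04822923 -0.41780398  0.59801414 -0.12208565  0.2159677 ]
place [ 0.18619908  0.09663089 -0.60135021  0.36667187 -0.12479328  0.22088634]
```

```bash
cat >> h.py <<'E'
def pose(p,loc,a,flip=1):
    r=R.from_euler("z",p[2]);s,c=np.sin(a),np.cos(a)
    return Tz(p)(np.array([loc]))[0],rotm(r.apply([s,0,-c]),r.apply([0,flip,0]))
E
python3 - <<'E'
from h import *
import pickle
C=np.array([.656,.115,-.067]);S=np.array([.569,-.297,.394])
goto(*pose(C,[-.2,0,.3],.52)); pause(.3)
w1=camera_model("wrist");a=snapshot("wrist");cv2.imwrite("pics/wc.png",a[::-1,::-1,::-1])
for t in ["staple","spare","case"]:print(t,[(r["box"],round(r["conf"],2)) for r in boxes_of("wrist",t)])
goto(*pose(S,[-.08,0,.15],.52)); pause(.3)
w2=camera_model("wrist");b=snapshot("wrist");
r=regions_of("wrist","spare");print([(x["box"],x["conf"]) for x in r])
pickle.dump((w1,w2,[x["mask"] for x in r]),open("w.pkl","wb"))
bb=b.copy()
if r: bb[cv2.morphologyEx(r[0]["mask"].astype(np.uint8),cv2.MORPH_GRADIENT,np.ones((3,3)))>0]=[255,0,0]
cv2.imwrite("pics/ws.png",bb[:,:,::-1]);cv2.imwrite("pics/ws_raw.png",b[:,:,::-1]);print(current_time_s())
E
```

```text
staple [([140.2, 114.8, 347.9, 329.2], 0.56)]
spare []
case [([143.6, 110.2, 346.8, 332.3], 0.79)]
[([463.8, 273.1, 176.2, 204.8], 0.22)]
5.75
```

View pics/wc.png

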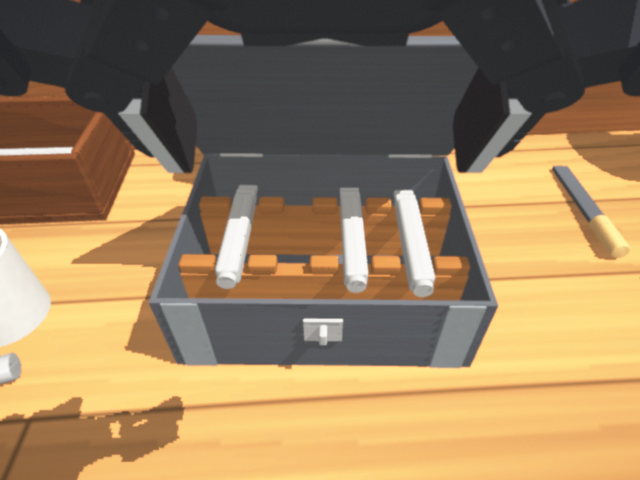

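View pics/ws.png

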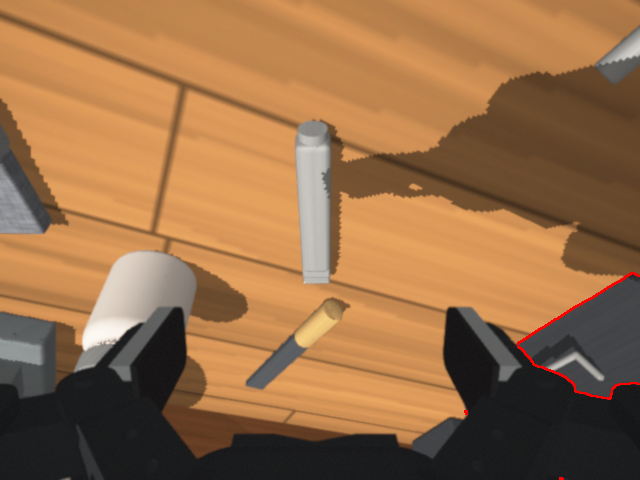

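The case view (turned upright) shows cell2 empty, and the case corners are clear. The network's "spare" in the wrist view is really the case. The true spare runs from its head at (312,131) to its blade at (316,281). I'll fit both poses, grasp, and check.

```bash
cat > f.py <<'E'
from h import *
import pickle
w1,w2,_=pickle.load(open("w.pkl","rb"))
s=camera_model("scene");t=camera_model("top")
c=lambda u,v:np.array([u/2+200,v/2+100]); d=lambda u,v:np.array([u/3+190,v/3+130]);e=lambda u,v:np.array([639-u,479-v])
o=[(s,c(190,118),[-.11,.145,.1],3),(s,c(368,278),[.11,-.145,.1],3),(t,d(83,373),[-.11,.145,.1],2),(t,d(395,398),[-.11,-.145,.1],2),
(w1,e(177,366),[-.11,.145,0],1),(w1,e(473,366),[-.11,-.145,0],1),(w1,e(157,300),[-.11,.145,.1],1),(w1,e(494,301),[-.11,-.145,.1],1)]
C,r1=fit(o,[.656,.115,-.067])
o=[(w2,np.array([312.5,131.]),[-.072,0,.011],1),(w2,np.array([316.,281]),[.073,0,.008],1),(t,d(709,430),[-.072,0,.011],2),(t,d(649,297),[.073,0,.011],2)]
S,r2=fit(o,[.569,-.297,.39])
if __name__=="__main__":
    print(C,r1.round(1));print(S,r2.round(1))
    g=cv2.imread("pics/ws_raw.png")[100:300,260:370];hsv=cv2.cvtColor(g,cv2.COLOR_BGR2HSV)
    m=((hsv[...,1]<60)&(hsv[...,2]>90)).astype(np.uint8)
    n,l,st,ce=cv2.connectedComponentsWithStats(m);k=1+st[1:,4].argmax();print(st[k],ce[k])
    for row in (40,60,80,100,120,140,160,175): 
        x=np.where(l[row]==k)[0]; 
        if len(x):print(row+100,x.min()+260,x.max()+260)
    b=[[x,y,z] for x in(-.05,.0,.05) for y in (-.011,.011) for z in (0.0,.022)]
    print(proj(w2,Tz(S)(b)).round(1).tolist())
E
python3 f.py
```

```text
[ 0.65719036  0.11315886 -0.06917431] [-0.3 -0.2  0.3  0.5 -0.7 -1.1  0.6 -1.7 -2.1  2.3  2.   1.7  6.  -1.9
 -5.5 -1.6]
[ 0.57142897 -0.29632828  0.41198064] [ 0.   0.3 -0.  -1.4  0.2 -0.1 -0.5 -0.9]
[  35   21   36  163 5000] [54.0142 99.055 ]
140 296 329
160 296 330
180 297 330
200 298 330
220 300 329
240 301 329
260 302 329
275 303 329
[[296.6, 152.0], [295.5, 172.2], [330.0, 151.5], [330.8, 171.8], [299.7, 209.0], [298.9, 229.7], [329.4, 208.6], [330.1, 229.3], [302.2, 254.5], [301.6, 275.1], [328.9, 254.2], [329.5, 274.8]]
```

```bash
python3 - <<'E'
from f import *
g=cv2.imread("pics/wc.png")
x0,y0=140,140;k=2
g=cv2.resize(g[y0:y0+250,x0:x0+370],None,fx=k,fy=k,interpolation=cv2.INTER_CUBIC)
def P(p): 
    q=proj(w1,Tz(C)(np.array([p])))[0]; return ((639-q[0]-x0+.5)*k,(479-q[1]-y0+.5)*k)
def line(*ps): cv2.polylines(g,[np.array([P(p) for p in ps],np.int32)],False,(0,255,0),1)
line([-.11,.145,0],[-.11,.145,.1],[-.11,-.145,.1],[-.11,-.145,0],[-.11,.145,0])
line([.11,.145,.1],[-.11,.145,.1]);line([.11,-.145,.1],[-.11,-.145,.1]);line([.11,.145,.1],[.11,-.145,.1])
for y in(-.09,-.03,.03,.09): line([-.072,y-.011,.092],[-.072,y+.011,.092],[.073,y+.011,.092],[.073,y-.011,.092],[-.072,y-.011,.092])
line([-.124,-.0035,.058],[-.124,.0035,.058],[-.124,.0035,.074],[-.124,-.0035,.074],[-.124,-.0035,.058])
cv2.imwrite("pics/ov.png",g)
E
```

```text
(no output)
```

View pics/ov.png

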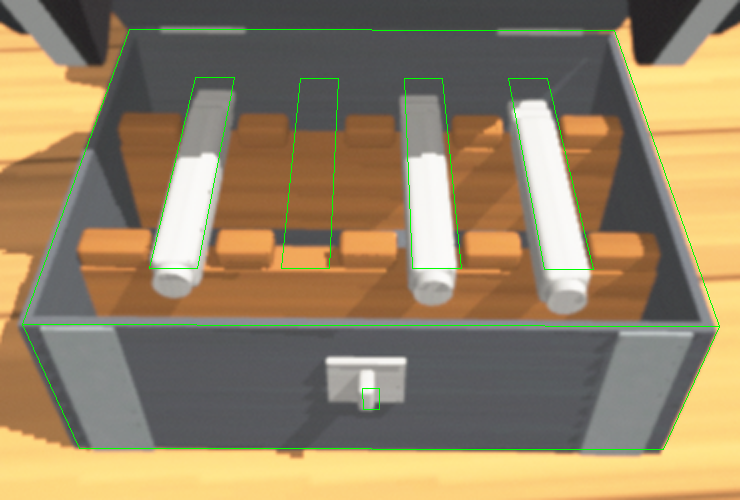

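The model outline fits the case rim, base and cells closely, so I'll grasp now with the tool tilted 30°.

```bash
python3 - <<'E'
from f import *
a=np.pi/6
goto(*pose(S,[-.03,0,.085],a))
movel(*pose(S,[0,0,.0155],a),feed=.08)
print(current_force(),current_tool_pos())
close_gripper(70);print(current_finger_gap(),current_gripper_force())
z=current_force()
P,o=pose(S,[0,0,.075],a);movel(P,o,feed=.08);pause(.2)
print(current_finger_gap(),z,current_force(),current_ft_torque())
w=camera_model("wrist");im=snapshot("wrist");cv2.imwrite("pics/g.png",im[:,:,::-1]);print(current_time_s())
print(proj(w,Tz(S)(np.array([[-.072,0,.011+.0595],[-.072,0,.022+.0595]]))))
E
```

```text
[-0.04689929  0.12747572  0.13640599] [ 0.57151878 -0.29662652  0.01597428]
0.019635861502730206 68.53501439094543
0.019601696241056326 [-4.26010049  0.1526725   6.64392358] [ 0.10388346 -0.56624412 -3.06642545] [-0.27808402  0.68073837  0.00888725]
9.0417
[[315.93342207 135.48947308]
 [316.03232459 161.69324088]]
```

View pics/g.png

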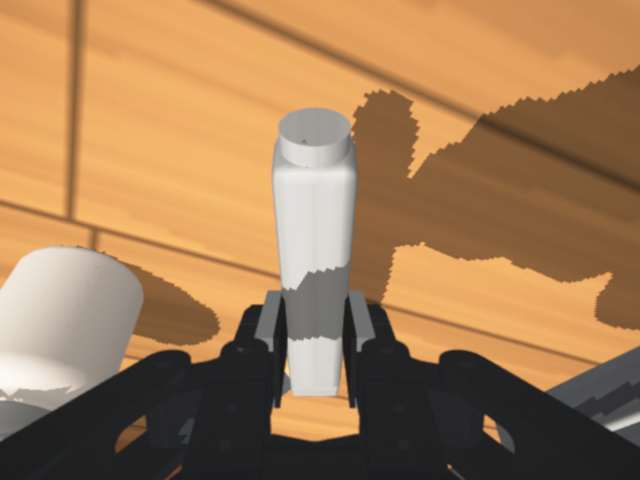

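The chisel is held straight and nearly level, with its head at (315,130). I'll carry it to cell2 and release.

```bash
python3 - <<'E'
from f import *
a=np.pi/6; h=.0155
movel(*pose(S,[-.03,0,.2],a),feed=.2)
goto(*pose([.42,-.18,.1],[0,0,.24],a))
goto(*pose(C,[-.16,.03,.15+h],a))
print(current_finger_gap(),current_time_s())
movel(*pose(C,[-.035,.03,.112+h],a),feed=.1);print(current_force())
movel(*pose(C,[0,.03,.075+h],a),feed=.05);pause(.2);print(current_force(),current_finger_gap())
gripper_open();print(current_finger_gap(),current_force())
movel(*pose(C,[-.06,.03,.16],a),feed=.1)
movel(*pose(C,[-.2,0,.3],.52),feed=.2);pause(.2)
w=camera_model("wrist");im=snapshot("wrist");cv2.imwrite("pics/p.png",im[::-1,::-1,::-1])
import pickle;pickle.dump(w,open("w3.pkl","wb"))
print(current_time_s())
E
```

```text
0.019289141529191416 12.1667
[ 0.2740351   0.5666002  -3.39473009]
[-0.16728345 -0.57886386 -3.34566154] 0.019914953626414007
0.08532227566016243 [0.05289922 0.17655875 0.08201741]
18.1083
```

View pics/p.png

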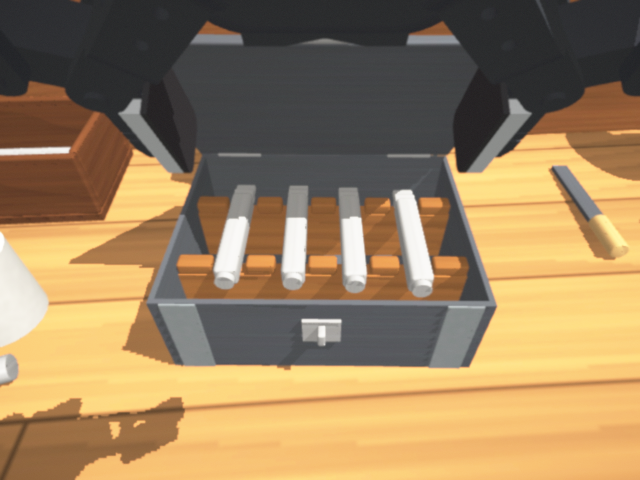

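The spare is seated in cell2, lying across both battens like its neighbours. Now I'll push the lid shut, following the arc on its outer face.

```bash
python3 - <<'E'
from f import *
def L(th,over=0.,y=-.09):
    n=.008+.010*np.sin(th)-over
    return pose(C,[.110-.19*np.cos(th)+n*np.sin(th),y,.1+.19*np.sin(th)+n*np.cos(th)],0.)
ths=[1.0,.85,.7,.55,.4,.25,.12,.04]
print([ik(*L(t)) is not None for t in [1.1]+ths], ik(*pose(C,[.04,-.09,.40],0)) is not None)
close_gripper(40)
goto(*pose(C,[-.1,-.09,.42],.2))
goto(*pose(C,[.045,-.09,.37],0))
movel(*L(1.1),feed=.15);print(current_force())
for t in ths:
    movel(*L(t),feed=.12);print(t,current_force().round(1))
o=0.
for i in range(14):
    o=-.003+.0005*i
    movel(*L(0.,o),feed=.02);f=current_force();print(o,f.round(1))
    if f[2]>12:break
print(current_time_s())
E
```

```text
[True, True, True, True, True, True, True, True, True] False
[ 0.50008352 -0.21635315  0.59443302]
1.0 [0.2 0.  0.8]
0.85 [ 0.9  0.8 -0.5]
0.7 [1.  1.  0.4]
0.55 [-0.1  0.4  0.4]
0.4 [-0.3  0.2  0.4]
0.25 [ 0.5 -0.2  0.5]
0.12 [0.4 1.  0.1]
0.04 [-0.5  0.9  0. ]
-0.003 [-0.5  0.8  0.1]
-0.0025 [-1.3 -0.2  0. ]
-0.002 [ 1.1  0.2 -0. ]
-0.0015 [ 0.3  0.9 -1.3]
-0.001 [ 0.2  0.1 -0.6]
-0.0005 [-0.3  0.5  0.1]
0.0 [ 0.5 -1.4  1.3]
0.0005 [-3.2  0.7  8.5]
0.001 [-4.4  0.4 15.3]
26.8667
```

```bash
python3 - <<'E'
from f import *
movel(*pose(C,[-.1,-.09,.22],0),feed=.2)
goto(*pose(C,[-.24,0,.3],.52));pause(.2)
w=camera_model("wrist");im=snapshot("wrist")[::-1,::-1].copy()
def dr(p,q,col):
    a=[tuple(int(x) for x in (639-u,479-v)) for u,v in proj(w,Tz(C)(np.array([p,q])))];cv2.line(im,a[0],a[1],col,1)
for h in (1.9,2.15,2.4):
    dr([-.116,.018,.103],[-.116-.07*np.sin(h),.018,.103-.07*np.cos(h)],(0,255,0))
    dr([-.116-.07*np.sin(h),.018,.103-.07*np.cos(h)],[-.116-.07*np.sin(h),-.018,.103-.07*np.cos(h)],(0,255,0))
dr([-.112,.147,.108],[-.112,-.147,.108],(255,0,0))
cv2.imwrite("pics/l.png",im[:,:,::-1]);print(current_time_s())
E
```

```text
28.725
```

View pics/l.png

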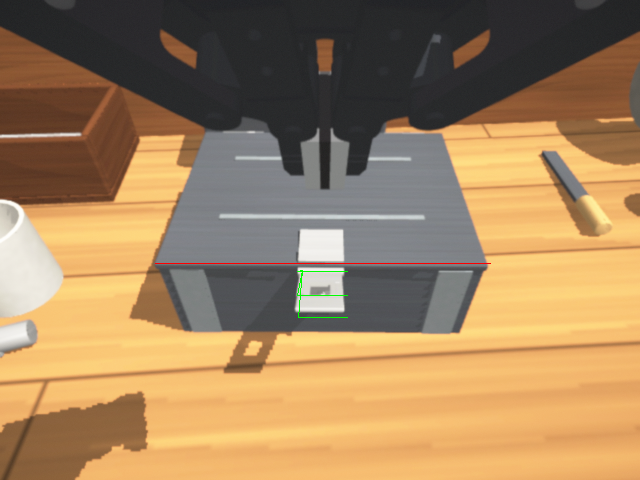

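The lid is shut, with its near edge on the predicted line. The hasp leans out at about 1.97 rad, its end at row 311. I'll swing it down now.

```bash
python3 - <<'E'
from f import *
b=.011
def H(h,over=0.,r=.060):
    d=np.array([-np.sin(h),-np.cos(h)]);n=np.array([-np.cos(h),np.sin(h)])
    p=np.array([-.116,.103])+r*d+(.002-over)*n
    a=np.clip(np.pi/2-h,0,.7);dl=np.pi/2-h-a;k=min(1,max(0,dl/.4))
    t=p-b*k*np.array([np.cos(a),np.sin(a)])+n*b*(1-k)*abs(np.sin(dl))
    return pose(C,[t[0],0,t[1]],a)
hs=[2.4,2.2,2.0,1.8,1.6,1.4,1.2,1.0,.8,.6,.45,.3,.2,.1]
assert all(ik(*H(h)) is not None for h in hs+[0.])
goto(*pose(C,[-.15,0,.24],0))
for h in hs:
    movel(*H(h),feed=.1);f=current_force();print(h,f.round(1))
    if np.linalg.norm(f)>35: break
else:
  for i in range(16):
    o=-.004+.0005*i;movel(*H(0.,o),feed=.02);f=current_force();print(o,f.round(1))
    if f[0]<-12:break
movel(*pose(C,[-.22,0,.08],.7),feed=.15);movel(*pose(C,[-.26,0,.3],.52),feed=.2);pause(.2)
im=snapshot("wrist")[::-1,::-1];cv2.imwrite("pics/h.png",im[:,:,::-1])
im=snapshot("scene");cv2.imwrite("pics/s9.png",im[:,:,::-1]);print(current_time_s())
E
```

```text
2.4 [-0.1 -0.2 -0.6]
2.2 [ 0.2 -0.1  0.6]
2.0 [-0.2 -0.2  0.3]
1.8 [0.1 0.8 0.3]
1.6 [-0.3  0.1  0.5]
1.4 [ 1.5 -0.6  0. ]
1.2 [0.5 0.5 0.5]
1.0 [-0.1 -0.5 -0. ]
0.8 [-0.2  0.2 -0.1]
0.6 [-0.9 -0.2 -0.8]
0.45 [-0.5  0.3 -0.6]
0.3 [ 0.2 -1.1  0.9]
0.2 [0.1 0.4 0.3]
0.1 [-0.5  0.6  0.7]
-0.004 [-0.7 -0.4  0.1]
-0.0035 [-0.9  0.6  0.9]
-0.003 [-1.3 -0.3  1.3]
-0.0025 [-1.4  0.4 -0.6]
-0.002 [-1.8  1.  -0.7]
-0.0015 [-2.4  0.7 -0.9]
-0.001 [-1.3 -0.9 -0.2]
-0.0005 [-2.4  0.5 -1. ]
0.0 [-3.4  0.2 -0.9]
0.0005000000000000004 [-6.1  0.9  3.1]
0.001 [-10.2   0.4   6.3]
0.0014999999999999996 [-14.4   0.6   8.7]Traceback (most recent call last):
  File "<stdin>", line 19, in <module>
host.Unreachable: the arm cannot follow that straight line within its joint ranges
```

```bash
python3 - <<'E'
from f import *
p=current_tool_pos();r=current_ee_rot()
print(Tz([0,0,-C[2]])(np.array([p-[C[0],C[1],0]])))
u=R.from_euler("z",C[2]).apply([-1,0,.3])
try: movel(p+.04*u,feed=.1); movel(p+.05*u+[0,0,.2],feed=.2)
except Unreachable: movel(p+.03*u,feed=.1);movel(p+.04*u+[0,0,.12],feed=.2)
goto(*pose(C,[-.24,0,.3],.52));pause(.2)
im=snapshot("wrist")[::-1,::-1];cv2.imwrite("pics/h.png",im[:,:,::-1])
im=snapshot("scene");cv2.imwrite("pics/s9.png",im[:,:,::-1]);print(current_time_s())
E
```

```text
[[-1.26038447e-01 -3.82270107e-05  3.55519800e-02]]
40.45
```

View pics/h.png

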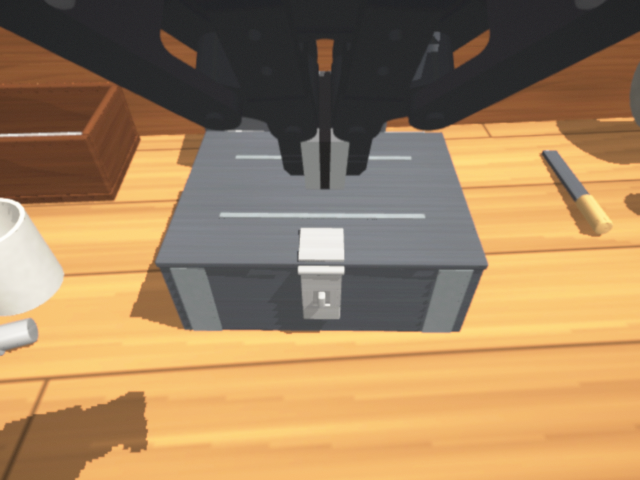

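The staple stands through the hasp's slot at (322,297), with the tab's end at row 319. I'll check that row against the flat model before handing in.

```bash
python3 - <<'E'
from f import *
w=camera_model("wrist")
for h in (0,.1,.2):
    d=np.array([-np.sin(h),-np.cos(h)]);n=np.array([-np.cos(h),np.sin(h)]);p=np.array([-.116,.103])+.071*d+.002*n
    print(h,(np.array([639,479])-proj(w,Tz(C)(np.array([[p[0],.018,p[1]],[p[0],-.018,p[1]]])))).round(1).tolist())
g=cv2.imread("pics/h.png")[:,:,0].astype(int);print(g[308:328,308].tolist(),g[308:328,334].tolist())
print(g[315,294:312].tolist(),g[315,330:350].tolist())
E
```

```text
0 [[305.5, 318.2], [341.6, 318.2]]
0.1 [[305.2, 323.8], [341.8, 323.8]]
0.2 [[304.9, 329.1], [342.1, 329.1]]
[128, 132, 134, 133, 130, 131, 131, 133, 133, 129, 113, 88, 76, 75, 75, 75, 72, 74, 75, 76] [150, 152, 154, 152, 152, 152, 149, 150, 150, 149, 142, 105, 87, 85, 85, 84, 83, 84, 84, 86]
[76, 77, 76, 76, 75, 76, 76, 77, 80, 101, 125, 131, 132, 131, 133, 130, 132, 132] [149, 148, 149, 150, 150, 150, 149, 149, 156, 159, 115, 89, 87, 87, 87, 86, 87, 87, 86, 86]
```

The tab's end is at row 318.5, which matches flat (318.2).

```bash
python3 -c "
from workcell import *
print(current_force());print(job_done(),current_time_s())"
```

```text
[0.38273705 0.21028715 0.92939977]
the job is handed in; nothing more can be done
the job is handed in; nothing more can be done
```

The job is handed in: the spare chisel lies in cell2, the lid is shut, and the hasp is flat over the staple, at about 41 s of the 72 s allowed.

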